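# Take the clean mug out of the locked cup steriliser

### The job

The cup steriliser has finished. First switch it off by flipping its toggle over to the rear, then slide the lock bolt fully clear to the left and push the sliding lid fully open to the rear. Lift out the small mug and gently set it down upright on the free part of the chopping board, its whole foot on the board; leave the lid open and everything else where it stands.

Things in the scene. Friction and masses are not known exactly. Their poses are not given: they have to be found in the camera images.
- steriliser: Fixed grey cup steriliser, the only appliance. Origin: centre of the underside of its square chamber, on the worktop; +x points to its rear (away from the robot, within 0.2 rad), +y to its left, z up. Offsets given with its parts are in this frame, in mm. Behind the chamber (x = 85 to 250) is a closed deck 88 high, at its left a lock block (x = -95 to 5, y = 86 to 172, 98 high).
- chamber_floor (a point): Centre of the chamber's floor, 18 above the worktop. Chamber inside 158 x 158, walls 6 thick with tops at z = 90; guide rails along both sides (y = 80 to 89 and -80 to -89, over chamber and deck) up to z = 104.
- switch_pivot (a point): Pivot of the toggle, fixed, at x = 0, y = -130, z = 54 of the steriliser, on the switch pod at its right side (x = -55 to 55, y = -165 to -85, top at z = 50).
- switch_tip (a point): Top end of the steel toggle bat, 62 from the pivot (bat a round tapered rod, 11 mm thick at the foot, 18 near the top).
- switch (a joint): Lean of the toggle bat, rad: -0.4 leans to the front, to the robot (ON, as it starts), 0 upright, +0.4 leans to the rear (OFF). It snaps to the nearer side from the centre; about 3 N at the tip flips it, and it meets firm stops at both ends.
- lock_knob (a point): Point in the upright square steel knob of the lock bolt (16 x 16, z = 116 to 156); locked it is at x = -45, y = 110, z = 140. The bolt is a 12 mm bar along y at z = 111, in a steel track (to z = 110) with a strap over it (y = 89 to 97, to z = 123). Its right end (y = 52) lies behind the steel lug on the lid's left front corner (x = -69 to -57, y = 58 to 76, top z = 120) and so holds the lid shut.
- lock (a joint): Travel of the lock bolt to the left (+y of the steriliser), m: 0 locked, 0.045 fully clear (end stop); the lid is free from 0.026 on. Friction about 2 N; it stays where it is left.
- lid_handle (a point): Centre of the black bar handle on the aluminium lid (bar 70 mm along y, 14 mm thick in x, from z = 122 to 136; the lid's top is at z = 100 to 102). Closed it lies at x = -20, y = 0.
- lid (a joint): Travel of the lid to the rear (+x of the steriliser), m: 0 shut, 0.16 fully open. Friction about 2 N plus damping 6 N s/m. While the bolt is locked it moves 8 mm or less.
- mug: Small dark stoneware mug, upright in the chamber (hidden until the lid is open); 70 high, 65 across the rim, tapering to 50 at the foot, 0.15 kg. z up. Its handle (8 thick) points to its -y, to 46 from the origin, at the start roughly to the robot; the cup's axis lies at y = +12.5. Taken along its x axis the cup is 65 mm wide near the rim, with room for a finger at each side.
- mug_base (a point): Centre of the underside of the mug's cup, on the axis of the cup (not counting the handle).
- board: Fixed wooden chopping board lying to the left, in front of the sink, 200 mm (x) by 300 mm (y) by 22 mm thick. Origin: centre of its underside.
- honey_jar: Honey jar with lid, 58 mm across and 86 mm high, standing on the left end (+y) of the board; origin in the middle of its underside. Leave it.
- spice_jar: Spice jar, 46 mm across and 106 mm high, beside the steriliser to the left; origin in the middle of its underside. Leave it.
- fish_tin: Flat tin, 86 mm across and 40 mm high, right of the steriliser; origin in the middle of its underside. Leave it.
- tomato_tin: Tall tin, 75 mm across and 110 mm high, behind the flat tin; origin in the middle of its underside. Leave it.

How it is judged:
By the outcome, as a careful person would: the job done as asked, in the order asked, and still so for the second after the job is handed in, with the robot touching nothing.
It also fails if it takes over 58 s, if anything falls off the work surface, if the arm or the gripper's body presses on something with over 40 N, if the wrist force passes 120 N, or if a joint passes its speed limit or range.

### The arm

A 6-joint arm with a two-finger parallel gripper is mounted at the origin on a cart in front of the work surface, level with it; the furniture and walls round the work are solid. World frame = base frame: x ahead of the robot, y to its left, z up, the work surface at z = 0. Lengths are in m, angles in rad, forces in N, time in s.
With the tool pointing down it reaches from about 0.35 to 0.85 m from the base axis. Payload 8.1 kg.
Tool frame: the origin (TCP) lies at the centre of the arm's flange, where the gripper is bolted on; the fingertips stand 186 mm ahead of it and the grasp point (between the pads) lies 167 mm ahead of it; z points along the fingers, x is the direction in which the jaws open and shut, and the axes are right-handed (so a half turn about z gives the same grasp; the last joint's range is limited). The gripper opens to 93 mm and grips with 3 to 60 N. Pads are 15 mm wide; open, the fingers measure 128 mm over their backs; the gripper's body (75 mm by 188 mm) begins 65 mm behind the grasp point.
Start: joints at [-1.352, 0.13, 1.488, -0, 1.523, -0.085], TCP at [0.18, -0.573, 0.405] pointing down, gripper open.
Joint ranges: [-2.96, 2.96], [-0.89, 2.26], [0.02, 2.5], [-1.34, 4.48], [0, 2.73], [-2.66, 2.66]. Speed limits (rad/s): [2.39, 2.39, 2.79, 3.14, 3.14, 3.14].

### API

Orientations are given as a unit quaternion [w, x, y, z].
In Python, from rig import bot, get_image, job gives the robot as it stands.
- The arm moves only by the shell command python3 -m pendant 'ROWS'. ROWS is JSON, a list of rows, each a list of 3 entries, a list of its own where there are three numbers: the finger opening in mm, from 0 to 93, then the shift along the tool's x, y, z in units of 25 mm (1.0 is 25 mm), then the turn about the tool's z in units of 6 degrees (1.0 is 6 degrees). A call has 1 to 8 rows; each row shifts and turns the commanded pose from where the row before left it, along the tool's axes as they then stand; what a row does not reach is not made up. A row lasts 1/10 s, in which the tool goes at most 50 mm and 8.59 degrees, less where a joint would pass 70% of its speed; a pose out of reach is approached as far as the arm can. A call is refused whole if a number of a shift passes 1 or a number of a turn 1, either way. A call with a gripper value outside its range is refused whole. The fingers move at their own pace and stop on an object; the grip force is fixed at half the most. Time passes only in rows, so rows that do not move let the fingers close. It gives the time, the measured TCP pose, the force and the opening at its end, in the units of the state.
- bot.get_obs(): the state, without advancing time (a new reading comes with each control period).
- get_image(name): name is "scene" or "top"; returns a dict with "img" (400x640x3 uint8, blue, green, red), "K" (3x3 intrinsics, pixels), "D" ([k1, k2, p1, p2, k3] as OpenCV has them; the pictures are not rectified), "xyz" and "rotation" of the camera in the world. Camera axes: x right, y down, z forward; pixel columns grow to the right and rows downward; lengths in m; the calibration is good to about 2 mm. A picture is of the moment at which its call begins. There is no depth.
- job.sign_off(): hands the job in, once; it reports no verdict.
The state is a dict: "time": time; "joints": joint angles; "dq": joint speeds; "joint_torque": joint torques, N m; "eef_pos": TCP position; "tcp_rot": TCP orientation; "ft_force": force on the tool from outside, world axes, zero at the start; "moment": the same for the moment, N m; "gripper_width": finger opening in m.
Only numpy, scipy, OpenCV 4.12 (cv2) and the standard library are available. Lean on these libraries where they do the work, as an engineer would, in place of code of your own. Each camera call takes 0.05 s, during which the arm holds its last target. There are 200 camera calls.

## Working session

There is one attempt and no reset: what is moved stays moved. The work goes in short steps, Python scripts to look and compute and a shell command to move; the robot and the scene stay as the last step left them, time stands still between calls to the robot, and variables do not carry over. Pictures are saved under pics/ and viewed, about 8 in all and at most 12, crops included, and the job is handed in when it is done.

```bash
ls; mkdir -p pics; python3 - <<'E'
from rig import bot,get_image
import cv2
o=bot.get_obs();print(o)
for n in("scene","top"):
    d=get_image(n);cv2.imwrite(f"pics/a_{n}.png",d["img"]);print(n,d["K"],d["D"],d["xyz"],d["rotation"])
E
```

```text
pics
{'time': 0.0, 'joints': array([-1.35239888e+00,  1.31162485e-01,  1.48926671e+00, -4.01273939e-05,
        1.52298909e+00, -8.54204658e-02]), 'dq': array([ 1.88489668e-04, -1.15204667e-05, -3.02134914e-04, -1.98074421e-03,
        8.68674027e-04, -9.01680474e-04]), 'joint_torque': array([ 1.98099051e-04, -5.59850049e+01, -4.91750872e+01,  7.66023318e-02,
        3.51210753e-02, -1.23903587e-04]), 'eef_pos': array([ 0.17945261, -0.5722997 ,  0.40369325]), 'tcp_rot': array([-5.86066495e-04,  8.05967187e-01, -5.91959508e-01, -7.00112257e-04]), 'ft_force': array([-0.12392141,  1.240533  , -0.23841562]), 'moment': array([0.08454589, 0.01232216, 0.00099611]), 'gripper_width': 0.0928435037437296}
scene [[482.95357291   0.         313.5720059 ]
 [  0.         482.95357291 202.24963551]
 [  0.           0.           1.        ]] [-0.09830569  0.          0.          0.          0.        ] [-0.77396335  0.7559071   0.89694052] [ 0.27195161 -0.43726005  0.73161841 -0.4467443 ]
top [[372.84560573   0.         316.27251385]
 [  0.         372.84560573 203.29631449]
 [  0.           0.           1.        ]] [-0.07672934  0.          0.          0.          0.        ] [0.35949398 0.04394918 1.12049031] [-0.07809526  0.73066443 -0.67472636  0.06910104]
```

View pics/a_top.png

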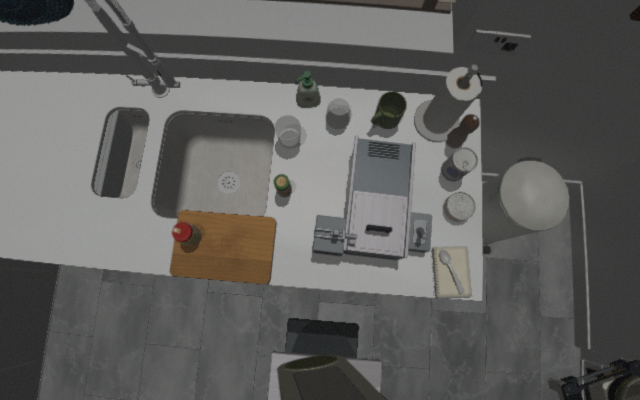

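View pics/a_scene.png

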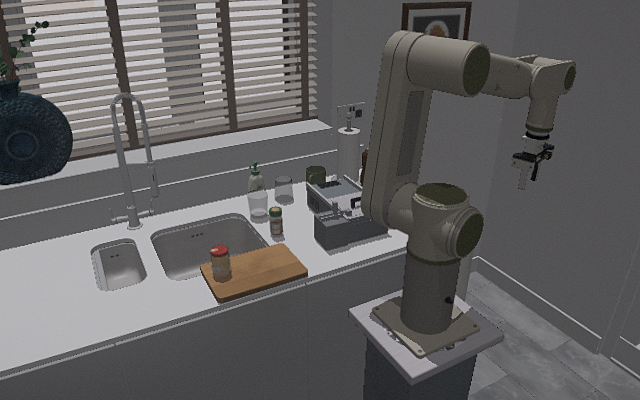

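The top view shows the board at about (172–275, 212–282), the steriliser at (313–432, 135–260), the toggle near (420, 235) and the lid handle near (378, 229). The scene view shows the arm parked at the right.

```bash
cat > h.py <<'E'
import cv2,numpy as np
from scipy.spatial.transform import Rotation as R
from rig import bot,get_image
def rot(q): return R.from_quat([q[1],q[2],q[3],q[0]])
def unproj(d,uv,z):
    p=cv2.undistortPoints(np.array([[uv]],float),d["K"],np.array(d["D"]))[0,0]
    r=rot(d["rotation"]).apply([p[0],p[1],1]);c=np.array(d["xyz"])
    return c+r*(z-c[2])/r[2]
def proj(d,P):
    q=rot(d["rotation"]).inv().apply(np.atleast_2d(P)-np.array(d["xyz"]))
    return cv2.projectPoints(q,np.zeros(3),np.zeros(3),d["K"],np.array(d["D"]))[0][:,0]
def crop(d,x0,y0,x1,y1,s,name):
    cv2.imwrite(name,cv2.resize(np.clip(d["img"][y0:y1,x0:x1]*1.3,0,255).astype('uint8'),None,fx=s,fy=s,interpolation=cv2.INTER_CUBIC))
E
python3 - <<'E'
from h import *
d=get_image("top")
crop(d,300,125,445,265,4,"pics/b.png")
E
```

```text
(no output)
```

View pics/b.png

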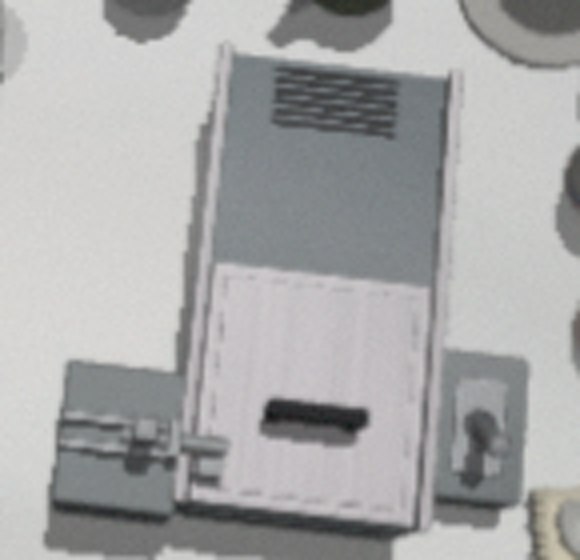

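The crop shows the steriliser slightly turned: handle centre (316,413), lock block corners (50,505) and (68,361), pod corners (527,360) and (522,505), rail rear ends (226,46) and (457,72), knob about (147,430). I'll fit the pose to these.

```bash
cat >> h.py <<'E'
def Spose(p,P):
    P=np.atleast_2d(np.array(P,float))/1000
    return R.from_euler('z',p[2]).apply(P)+[p[0],p[1],0]
E
python3 - <<'E'
from h import *
from scipy.optimize import least_squares
d=get_image("top")
pts=[((-20,0,136),(316,413)),((-95,172,98),(50,505)),((5,172,98),(68,361)),((55,-165,50),(527,360)),((-55,-165,50),(522,505)),((250,84.5,104),(226,46)),((250,-84.5,104),(457,72)),((-45,110,156),(147,430))]
O=[p[0] for p in pts];U=np.array([((u+.5)/4-.5+300,(v+.5)/4-.5+125) for _,(u,v) in pts])
f=lambda p:(proj(d,Spose(p,O))-U).ravel()
r=least_squares(f,[.5,-.1,0],loss='soft_l1');p=r.x
print(p);print(f(p).reshape(-1,2).round(1))
for n,P in dict(knob=(-45,110,140),handle=(-20,0,129),pivot=(0,-130,54),tip=(-24,-130,111),chamber=(0,0,18)).items(): print(n,Spose(p,P)[0].round(4))
# tip check: crop tip
print(proj(d,Spose(p,[(-24,-130,111),(0,-130,54)]))*4-np.array([1200,500]))
# board corners (top z .022), tops of jars
for uv in [(181,211),(276,217),(270,284),(171,276)]: print('board',unproj(d,uv,.022).round(3))
print('honey',unproj(d,(183,231),.086).round(3),'spice',unproj(d,(283,183),.106).round(3),'fish',unproj(d,(460,206),.04).round(3))
crop(d,160,170,300,290,4,"pics/c.png")
o=bot.get_obs();print(rot(o['tcp_rot']).as_matrix().round(3))
E
```

```text
[ 0.53083658 -0.1077803  -0.03914566]
[[ 0.3  1. ]
 [-0.5 -0.3]
 [-0.6 -0.1]
 [ 0.8 -0.3]
 [-0.2  0.8]
 [-0.2 -0.6]
 [-0.2 -0.5]
 [ 0.9  0.2]]
knob [0.4902 0.0039 0.14  ]
handle [ 0.5109 -0.107   0.129 ]
pivot [ 0.5257 -0.2377  0.054 ]
tip [ 0.5018 -0.2367  0.111 ]
chamber [ 0.5308 -0.1078  0.018 ]
[[498.00731724 448.34050301]
 [478.11439596 424.89725628]]
board [0.535 0.475 0.022]
board [0.54  0.184 0.022]
board [0.343 0.182 0.022]
board [0.34  0.476 0.022]
honey [0.468 0.435 0.086] spice [0.624 0.164 0.106] fish [ 0.613 -0.362  0.04 ]
[[ 0.299 -0.954 -0.   ]
 [-0.954 -0.299  0.001]
 [-0.001 -0.    -1.   ]]
```

View pics/c.png

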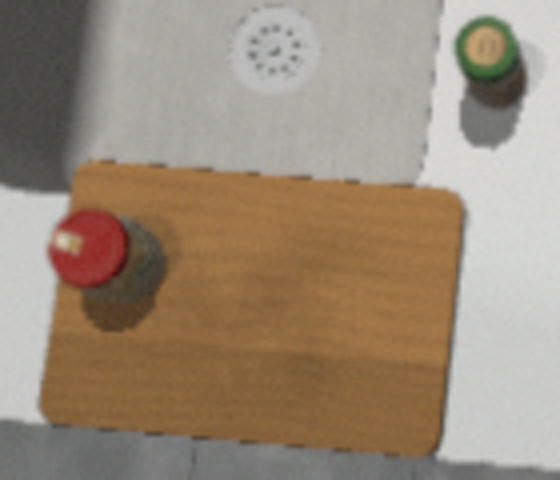

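Estimates are consistent: the fit is within 1 px (about 3 mm), and the board measures about 0.2 × 0.29 m, with free space right of the honey jar around (0.44, 0.27). Next I turn the jaws along the steriliser's y, close them, and approach the toggle from the front.

```bash
cat > st.py <<'E'
from h import *
p=[0.53084,-0.10778,-0.03915]
o=bot.get_obs();m=rot(o['tcp_rot']).as_matrix()
t=o['eef_pos']+.186*m[:,2]
s=R.from_euler('z',-p[2]).apply(t-[p[0],p[1],0])*1000
print('t',round(o['time'],2),'tipS mm',s.round(1),'yawx',round(np.degrees(np.arctan2(m[1,0],m[0,0])),2),'F',o['ft_force'].round(1),'w',round(o['gripper_width']*1000,1),'tipW',t.round(4))
E
python3 -m pendant '[[0,[-1,0,0],0.82],[0,[-1,0,0],0.82],[0,[-1,0,0],0.82],[0,[-1,0,0],0.81],[0,[-1,0,0],0],[0,[-1,-1,0],0],[0,[-1,-1,0],0],[0,[-1,-1,0],0]]'; python3 st.py
```

```text
time: 1.0
eef_pos: [0.2415, -0.3764, 0.4047]
tcp_rot: [-0.0, -0.693, 0.721, -0.0]
ft_force: [0.5, 0.4, -0.1]
gripper_width: 0.0334
t 1.0 tipS mm [-278.6 -279.8  218.7] yawx -92.27 F [ 0.5  0.4 -0.1] w 33.4 tipW [ 0.2415 -0.3765  0.2187]
```

```bash
python3 -m pendant '[[0,[-1,-1,0],0],[0,[-1,-1,0],0],[0,[-1,-1,0],0],[0,[-1,-1,0],0],[0,[-1,-1,0],0],[0,[0,-1,0],0],[0,[0,-1,0],0],[0,[0,0,0],0]]' >/dev/null; python3 st.py
python3 -m pendant '[[0,[0,0,0],0]]' >/dev/null; python3 st.py
```

```text
t 1.8 tipS mm [-102.3 -155.   218.3] yawx -92.09 F [-0.2  0.5  0.7] w 0.3 tipW [ 0.4225 -0.2587  0.2183]
t 1.9 tipS mm [-104.4 -155.4  218.3] yawx -92.16 F [-0.1 -0.1 -0.1] w 0.5 tipW [ 0.4205 -0.259   0.2183]
```

```bash
python3 -m pendant '[[0,[-1,-0.8,0],0],[0,[0,-0.6,1],0],[0,[0,0,1],0],[0,[0,0,1],0],[0,[0,0,1],0],[0,[0,0,1],0],[0,[0,0,0.2],0],[0,[0,0,0],0]]' >/dev/null; python3 st.py
python3 - <<'E'
from h import *
a=get_image("top");b=get_image("scene")
crop(a,330,180,470,280,4,"pics/d.png")
E
```

```text
t 2.7 tipS mm [ -70.5 -130.7   88.2] yawx -92.26 F [ 0.9  0.2 -0.2] w 0.2 tipW [ 0.4553 -0.2356  0.0882]
```

View pics/d.png

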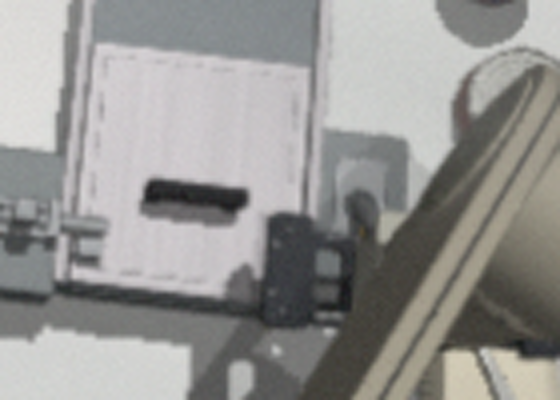

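The gripper stands just in front of the toggle (bat at crop (362,210)), in line with it. Push to the rear.

```bash
python3 -m pendant '[[0,[0,-0.4,0],0],[0,[0,-0.4,0],0],[0,[0,-0.4,0],0],[0,[0,-0.4,0],0],[0,[0,-0.4,0],0],[0,[0,-0.4,0],0],[0,[0,-0.3,0],0],[0,[0,0,0],0]]' >/dev/null; python3 st.py
python3 -m pendant '[[0,[0,0,0],0],[0,[0,0.5,0],0],[0,[0,1,0],0],[0,[0,1,0],0],[0,[0,0.5,-1],0],[0,[0,0,-1],0],[0,[0,0,-1],0],[0,[0,0,0],0]]' >/dev/null; python3 st.py
```

```text
t 3.6 tipS mm [  -1.1 -130.6   88.4] yawx -92.18 F [-0.9 -0.9  1.6] w 0.4 tipW [ 0.5246 -0.2382  0.0884]
t 4.4 tipS mm [ -74.5 -132.1  168.2] yawx -92.23 F [0.4 0.  0. ] w 0.3 tipW [ 0.4512 -0.2368  0.1682]
```

```bash
python3 -m pendant '[[0,[-1,-0.5,0],0],[0,[-1,-0.5,0],0],[0,[-1,-0.2,0],0],[0,[-1,0,0],0],[0,[-1,0,0],0],[0,[-1,0,0],0],[0,[-1,0,0],0],[0,[-0.8,0,0],0]]' >/dev/null; python3 st.py
python3 -m pendant '[[0,[-0.2,0,0],0],[0,[0,0,1],0],[0,[0,0,0.5],0],[0,[0,0,0],0]]' >/dev/null; python3 st.py
python3 - <<'E'
from h import *
a=get_image("top");b=get_image("scene")
A=cv2.resize(a["img"][175:275,300:440],None,fx=4,fy=4,interpolation=2)
B=cv2.resize(b["img"][160:260,290:430],None,fx=4,fy=4,interpolation=2)
cv2.imwrite("pics/e.png",cv2.resize(np.vstack([A,B]),None,fx=.75,fy=.75))
E
```

```text
t 5.2 tipS mm [-47.2  65.7 162.9] yawx -92.19 F [-0.5  0.3  0.3] w 0.4 tipW [ 0.4863 -0.0402  0.1629]
t 5.6 tipS mm [-48.8  69.  123.5] yawx -92.24 F [-0.7  0.7 -0.4] w 0.4 tipW [ 0.4848 -0.0369  0.1235]
```

View pics/e.png

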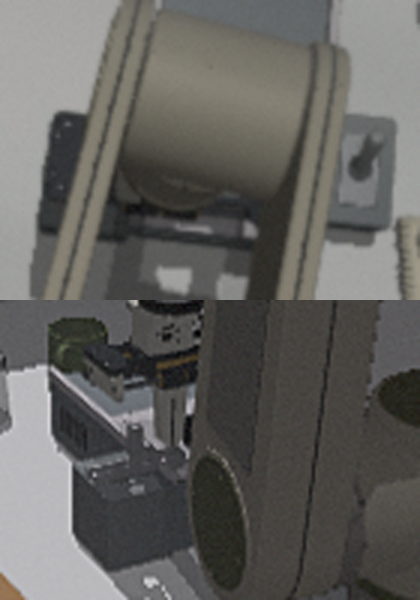

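The toggle now leans to the rear (tip at about (372,140) in the upper crop), and the fingers stand right of the lock knob (lower crop, knob about (133,435)). I raise a little and push left.

```bash
python3 -m pendant '[[0,[0,-0.15,-0.3],0],[0,[-0.4,0,0],0],[0,[-0.4,0,0],0],[0,[-0.4,0,0],0],[0,[-0.4,0,0],0],[0,[-0.3,0,0],0],[0,[-0.2,0,0],0],[0,[-0.2,0,0],0]]' >/dev/null; python3 st.py
python3 -m pendant '[[0,[-0.1,0,0],0],[0,[-0.08,0,0],0]]' ; python3 st.py
```

```text
t 6.5 tipS mm [-43.1 127.3 133.7] yawx -92.19 F [ 0.4 -2.6  2. ] w 0.2 tipW [0.4928 0.0211 0.1337]
time: 6.7
eef_pos: [0.4929, 0.0238, 0.3197]
tcp_rot: [-0.002, -0.693, 0.721, -0.001]
ft_force: [0.1, -18.6, 1.6]
gripper_width: 0.0002
t 6.7 tipS mm [-43.1 129.2 133.7] yawx -92.24 F [  0.1 -18.6   1.6] w 0.2 tipW [0.4929 0.023  0.1337]
```

The end stop was reached at the predicted place (tip y = 129 mm, 18.6 N). Now to the lid handle.

```bash
python3 -m pendant '[[0,[0.6,0,0],0],[0,[0.6,0,-0.6],0],[0,[1,0.3,-0.5],0],[0,[1,0.3,0],0],[0,[1,0.2,0],0],[0,[1,0,0],0],[0,[0,0,0],0]]' >/dev/null; python3 st.py
```

```text
t 7.4 tipS mm [-63.5  -0.7 160.9] yawx -92.37 F [-0.3 -0.2 -0.4] w 0.5 tipW [ 0.4673 -0.106   0.1609]
```

```bash
python3 -m pendant '[[0,[0,0,1],0],[0,[0,0,0.8],0],[0,[0,0,0],0]]' >/dev/null; python3 st.py
python3 -m pendant '[[0,[0,-0.6,0],0],[0,[0,-0.6,0],0],[0,[0,-0.6,0],0],[0,[0,-0.6,0],0],[0,[0,-0.6,0],0],[0,[0,-0.6,0],0],[0,[0,-0.6,0],0],[0,[0,-0.6,0],0]]' >/dev/null; python3 st.py
```

```text
t 7.7 tipS mm [-65.5   2.8 112.8] yawx -92.21 F [-0.9  0.7  0.1] w 0.6 tipW [ 0.4655 -0.1024  0.1128]
t 8.5 tipS mm [ 57.3   1.9 117. ] yawx -92.2 F [-2.8 -1.   1.8] w 0.6 tipW [ 0.5882 -0.1082  0.117 ]
```

```bash
python3 -m pendant '[[0,[0,-0.6,0],0],[0,[0,-0.6,0],0],[0,[0,-0.5,0],0],[0,[0,-0.4,0],0],[0,[0,-0.3,0],0],[0,[0,-0.2,0],0],[0,[0,0,0],0]]' >/dev/null; python3 st.py
```

```text
t 9.2 tipS mm [122.7   1.8 116.6] yawx -92.19 F [0.2 0.5 0.8] w 0.5 tipW [ 0.6535 -0.1108  0.1166]
```

```bash
python3 -m pendant '[[0,[0,-0.12,0],0],[0,[0,-0.1,0],0]]' >/dev/null; python3 st.py;python3 -m pendant '[[0,[0,-0.08,0],0]]' >/dev/null; python3 st.py
```

```text
t 9.4 tipS mm [125.7   1.7 116.3] yawx -92.21 F [-19.5   1.9  12. ] w 0.4 tipW [ 0.6565 -0.111   0.1163]
t 9.5 tipS mm [125.8   1.7 116.4] yawx -92.21 F [-28.5   3.2  19.1] w 0.2 tipW [ 0.6566 -0.111   0.1164]
```

The lid is at its end stop (tip at 125.8 mm, as predicted; 28 N). I back off, lift, and swing left clear of the view.

```bash
python3 -m pendant '[[0,[0,0.3,0],0],[0,[0,1,0],0],[0,[0,1,-1],0],[0,[0,1,-1],0],[0,[0,1,-1],0],[0,[0,1,0],0],[0,[-1,1,0],0],[0,[-1,1,0],0]]' >/dev/null
python3 -m pendant '[[80,[-1,1,0],0],[80,[-1,0,0],0],[80,[-1,0,0],0],[80,[-1,0,0],0],[80,[-1,0,0],0],[80,[-1,0,0],0],[80,[-1,0,0],0],[80,[-1,0,0],0]]' >/dev/null
python3 -m pendant '[[80,[-1,0,0],0],[80,[-1,0,0],0],[80,[0,0,0],0]]' >/dev/null; python3 st.py
python3 - <<'E'
from h import *
a=get_image("top")
crop(a,300,125,445,265,4,"pics/f.png")
E
```

```text
t 11.4 tipS mm [-78.4 303.7 191.4] yawx -92.07 F [-0.8 -0.6 -0.5] w 79.1 tipW [0.4644 0.1987 0.1914]
```

View pics/f.png

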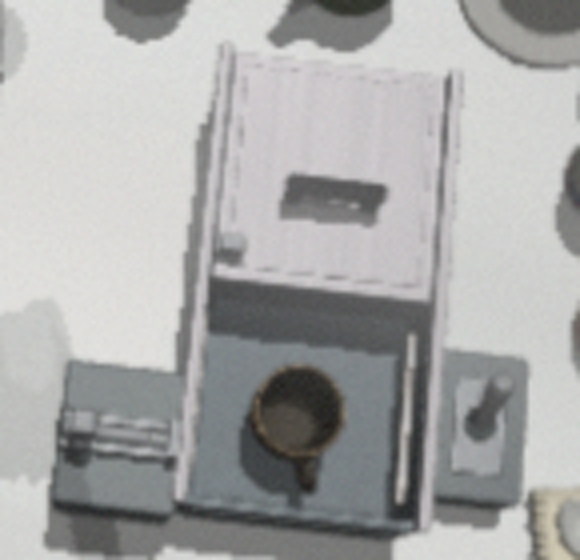

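The lid is fully open, the bolt clear (knob at (78,430)) and the toggle to the rear. The mug rim is centred at crop (298,412), about 62 mm across (65 expected), with its handle end at (307,487).

```bash
python3 - <<'E'
from h import *
d=get_image("top")
q=[0.53084,-0.10778,-0.03915]
px=lambda u,v:((u+.5)/4-.5+300,(v+.5)/4-.5+125)
S=lambda w:(R.from_euler('z',-q[2]).apply(w-[q[0],q[1],0])*1000).round(1)
c=unproj(d,px(298,412),.088);print('rim',c.round(4),S(c))
for z in(.045,.055,.07):
  h=unproj(d,px(307,487),z);v=h-c;print('handle',S(h),np.degrees(np.arctan2(v[1],v[0])).round(1),(np.linalg.norm(v[:2])*1000).round(1))
E
```

```text
rim [ 0.5208 -0.1008  0.088 ] [-10.3   6.5  88. ]
handle [-57.  -10.6  45. ] -162.1 49.7
handle [-58.1  -9.1  55. ] -164.1 50.3
handle [-59.8  -6.9  70. ] -167.0 51.3
```

```bash
python3 -m pendant '[[84,[1,0,0],0],[84,[1,0,0],0],[84,[1,0,0],0],[84,[1,0,0],0],[84,[1,-0.3,0],0],[84,[1,-0.3,0],0],[84,[1,-0.3,0],0],[84,[1,-0.3,0],0]]' >/dev/null
python3 -m pendant '[[84,[1,-0.3,0],0],[84,[1,-0.3,0],0],[84,[1,-0.3,0],0],[84,[0.9,-0.6,0],0],[84,[0,0,0],-0.9],[84,[0,0,0],-0.8],[84,[0,0,0],-0.8],[84,[0,0,0],0]]' >/dev/null; python3 st.py
```

```text
t 13.1 tipS mm [-11.    2.6 191.3] yawx -77.22 F [ 0.5  0.3 -0.5] w 84.0 tipW [ 0.52   -0.1047  0.1913]
```

```bash
python3 -m pendant '[[84,[-0.16,0,0.5],0],[84,[0,0,1],0],[84,[0,0,1],0],[84,[0,0,1],0],[84,[0,0,0.8],0],[84,[0,0,0.6],0],[84,[0,0,0.5],0],[84,[0,0,0],0]]' >/dev/null; python3 st.py
python3 - <<'E'
from h import *
a=get_image("top")
crop(a,320,170,445,265,4,"pics/g.png")
E
```

```text
t 13.9 tipS mm [-13.    8.   54.2] yawx -77.26 F [-1.  -0.1  0.3] w 83.8 tipW [ 0.5182 -0.0993  0.0542]
```

No contact on the way down; close.

```bash
python3 -m pendant '[[72,[0,0,0],0],[66,[0,0,0],0],[55,[0,0,0],0],[50,[0,0,0],0],[45,[0,0,0],0],[45,[0,0,0],0],[45,[0,0,0],0]]' >/dev/null; python3 st.py
python3 -m pendant '[[45,[0,0,-0.2],0],[45,[0,0,-0.3],0],[45,[0,0,-0.4],0],[45,[0,0,0],0]]' >/dev/null; python3 st.py
```

```text
t 14.65 tipS mm [-10.3   7.2  57.5] yawx -77.22 F [ 0.8 -1.8  6.2] w 63.9 tipW [ 0.5208 -0.1002  0.0575]
t 15.05 tipS mm [-10.4   7.5  80.6] yawx -77.21 F [ 0.2  0.3 -1.8] w 64.1 tipW [ 0.5207 -0.0999  0.0806]
```

Gripped: width 64 mm, and the weight shows on the wrist. Lift and carry over.

```bash
python3 -m pendant '[[45,[0,0,-0.5],0],[45,[0,0,-0.8],0],[45,[0,0,-1],0],[45,[0,0,-1],0],[45,[0,0,-1],0],[45,[0,0,-0.8],0],[45,[0,0,-0.3],0],[45,[-0.3,0,0],0]]' >/dev/null
python3 -m pendant '[[45,[-0.6,0,0],0],[45,[-0.8,0,0],0],[45,[-0.9,0,0],0],[45,[-0.9,0,0],0],[45,[-0.9,0,0],0],[45,[-0.9,0,0],0],[45,[-0.9,0,0],0],[45,[-0.9,0,0],0]]' >/dev/null
python3 st.py
python3 -m pendant '[[45,[-0.9,0,0],0],[45,[-0.9,0,0],0],[45,[-0.9,0,0],0],[45,[-0.9,0,0],0],[45,[-0.9,0,0],0],[45,[-0.8,0,0],0],[45,[-0.7,0,0],0],[45,[-0.5,0,0],0]]' >/dev/null; python3 st.py
python3 -m pendant '[[45,[-0.3,0,0],0],[45,[0,0,0],0]]' >/dev/null; python3 st.py
```

```text
t 16.65 tipS mm [-59.5 180.9 211.8] yawx -77.18 F [ 0.9  0.2 -2.2] w 63.8 tipW [0.4785 0.0753 0.2118]
t 17.45 tipS mm [-101.8  337.5  212. ] yawx -77.13 F [-0.5  0.4 -2.4] w 64.0 tipW [0.4423 0.2334 0.212 ]
t 17.65 tipS mm [-102.5  344.   213. ] yawx -77.14 F [-0.8 -1.2 -1.7] w 64.1 tipW [0.4419 0.2399 0.213 ]
```

```bash
python3 -m pendant '[[45,[-0.7,0,0],0],[45,[-0.7,0,0.3],0],[45,[0,0,0.8],0],[45,[0,0,1],0],[45,[0,0,1],0],[45,[0,0,1],0],[45,[0,0,0.8],0],[45,[0,0,0.5],0]]' >/dev/null
python3 -m pendant '[[45,[0,0,0.1],0],[45,[0,0,0],0]]' >/dev/null; python3 st.py
python3 - <<'E'
from h import *
a=get_image("top");b=get_image("scene")
A=a["img"][190:290,160:300];B=b["img"][200:300,190:330]
cv2.imwrite("pics/i.png",np.clip(cv2.resize(np.hstack([A,B]),None,fx=2.8,fy=2.8,interpolation=2)*1.3,0,255).astype('uint8'))
E
```

```text
t 18.65 tipS mm [-110.5  376.8   76.4] yawx -77.24 F [ 0.2 -0.1 -1.4] w 64.0 tipW [0.4352 0.2731 0.0764]
```

View pics/i.png

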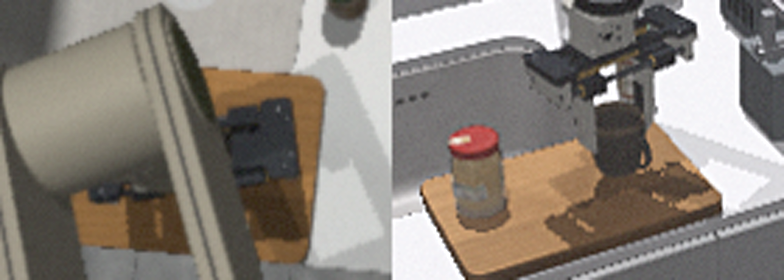

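The mug hangs upright just above the free part of the board, well right of the honey jar. I lower it slowly until it touches.

```bash
python3 -m pendant '[[45,[0,0,0.14],0],[45,[0,0,0.12],0],[45,[0,0,0.1],0],[45,[0,0,0],0]]' >/dev/null; python3 st.py
python3 -m pendant '[[45,[0,0,0.06],0],[45,[0,0,0.04],0],[45,[0,0,0],0]]' >/dev/null; python3 st.py
```

```text
t 19.15 tipS mm [-111.   376.9   66.8] yawx -77.21 F [-0.2  0.2 -1.9] w 64.0 tipW [0.4347 0.2732 0.0668]
t 19.45 tipS mm [-110.8  377.    64.6] yawx -77.21 F [ 0.1 -0.4 -2.2] w 63.8 tipW [0.4349 0.2733 0.0646]
```

```bash
for i in 1; do python3 -m pendant '[[45,[0,0,0.05],0],[45,[0,0,0],0]]' >/dev/null; python3 st.py; done
python3 -m pendant '[[45,[0,0,0.05],0],[45,[0,0,0],0]]' >/dev/null; python3 st.py
```

```text
t 19.65 tipS mm [-110.8  377.    63.3] yawx -77.21 F [ 0.2 -0.4 -2. ] w 64.2 tipW [0.4349 0.2733 0.0633]
t 19.85 tipS mm [-110.8  377.    62. ] yawx -77.21 F [ 1.1  0.1 -1.7] w 64.0 tipW [0.4349 0.2733 0.062 ]
```

```bash
python3 -m pendant '[[45,[0,0,0.04],0],[45,[0,0,0],0]]' >/dev/null; python3 st.py
python3 -m pendant '[[45,[0,0,0.04],0],[45,[0,0,0],0]]' >/dev/null; python3 st.py
```

```text
t 20.05 tipS mm [-110.3  377.2   61.7] yawx -77.22 F [-0.1 -0.1  1.2] w 63.9 tipW [0.4353 0.2735 0.0617]
t 20.25 tipS mm [-110.1  377.3   61.7] yawx -77.21 F [-3.8 -1.9 10.9] w 64.0 tipW [0.4356 0.2735 0.0617]
```

Touchdown at tip z = 61.7 mm, as predicted. I ease off, open gradually and rise.

```bash
python3 -m pendant '[[45,[0,0,-0.04],0],[66,[0,0,0],0],[69,[0,0,0],0],[73,[0,0,0],0],[80,[0,0,0],0],[84,[0,0,0],0],[84,[0,0,0],0]]' >/dev/null; python3 st.py
python3 -m pendant '[[84,[0,0,-0.3],0],[84,[0,0,-0.5],0],[84,[0,0,-1],0],[84,[0,0,-1],0],[84,[0,0,-1],0],[84,[0,0,-1],0],[84,[0,0,-1],0],[84,[0,0,0],0]]' >/dev/null
python3 -m pendant '[[84,[1,0,0],0],[84,[1,0,0],0],[84,[1,0,0],0],[84,[1,0,0],0],[84,[1,0,0],0],[84,[1,0,0],0],[84,[1,0,0],0],[84,[1,0,0],0]]' >/dev/null
python3 -m pendant '[[84,[1,0,0],0],[84,[1,0,0],0],[84,[1,0,0],0],[84,[1,0,0],0],[84,[1,0,0],0],[84,[1,0,0],0],[84,[0,0,0],0]]' >/dev/null; python3 st.py
python3 - <<'E'
from h import *
a=get_image("top");b=get_image("scene")
A=a["img"][125:290,160:445];B=b["img"][150:315,190:475]
cv2.imwrite("pics/j.png",np.clip(cv2.resize(np.vstack([A,B]),None,fx=1.8,fy=1.8,interpolation=2)*1.3,0,255).astype('uint8'))
E
```

```text
t 20.95 tipS mm [-110.7  377.1   61.2] yawx -77.21 F [-0.  -0.3 -1. ] w 83.4 tipW [0.435  0.2734 0.0612]
t 23.25 tipS mm [-19.8  36.6 206.1] yawx -77.37 F [-0.2  0.8  0.2] w 84.2 tipW [ 0.5125 -0.0704  0.2061]
```

View pics/j.png

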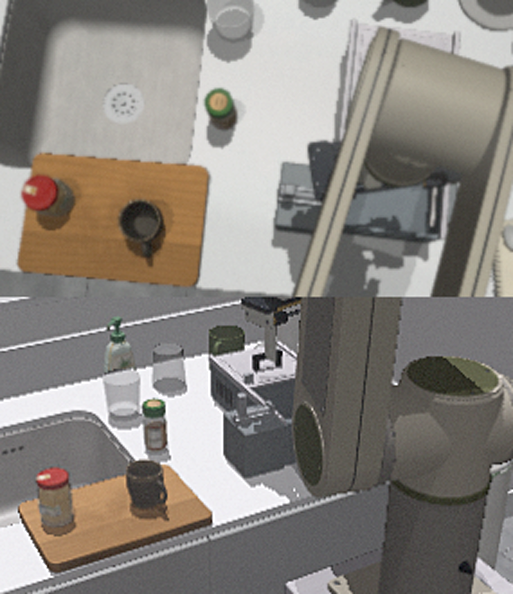

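The mug stands upright in the middle of the free part of the board (upper view (141,220)). The jars are in place, the lid is open, and the gripper is empty and about 70 mm above everything.

```bash
python3 -c "
from rig import job
print(job.sign_off())"
```

```text
the job is handed in; nothing more can be done
None
```

I did all four steps in the order asked, and handed the job in at about 23 s of robot time:
- **Switch:** flipped to the rear. The picture taken once the lid was open still showed it leaning that way.
- **Lock bolt:** pushed left until it met its end stop, at the expected position and with 18.6 N on the wrist.
- **Lid:** pushed to the rear until it met its end stop, at the expected position and with 28.5 N.
- **Mug:** gripped at 64 mm wide, lifted out, and lowered onto the board until it touched with about 11 N, then released.

In the last picture the mug stands upright in the middle of the free part of the board, with its whole foot on it. The honey and spice jars are in place and the lid is open. The gripper was empty and touching nothing.

In that picture the arm hides the toggle, and the tins are out of the crop. I did not check the toggle again after the lid-open picture, nor look closely at the tins after the start; nothing went near them. No check failed or disagreed beyond 2–4 mm position offsets during the moves, which I corrected where it mattered.

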